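Rack the gift cartons heavy end down

TASK

Each of the two long gift cartons, one pink-banded and one teal-banded, has a heavy fudge block in one end and fragile wafers in the other, and from outside the ends look the same; lifting a carton at its middle shows which end is heavy. Lay both cartons in the sloping wooden rack, one lengthwise in each lane, with the heavy end down the slope and that end home against the lip. Do not drop them, and leave the other goods where they are.

Things in the scene. Friction and masses are not known exactly. Their poses are not given: they have to be found in the camera images.
- carton_pink: closed stiff cream gift carton, 170 mm long, 44 x 44 mm across; pink bands round its middle (30 mm wide) and both ends; the ends look alike. Origin at its centre; x runs along its length (which way says nothing about the contents). It starts lying flat on the worktop, left or right of the rack, centre 22 mm up, lengthwise left-right within 30 degrees. Contents: see carton_teal
- carton_teal: the same but with teal bands. In each carton a 0.2 to 0.34 kg block sits in one end, 0.02 kg of wafers in the other, centres 53 mm from the middle with 2 mm play; the carton weighs 0.07 kg. Lifted at the middle it pulls heavy end down with 0.09 to 0.17 N m: a firm grip (40 N, harmless) holds it level, a light one (a few N) may let the heavy end droop
- rack: fixed wooden display rack with two lanes side by side, 95 mm apart, low ends towards the robot; 165 (x) x 166 (y) mm footprint, about 105 mm high at the far edge. Origin: centre of its underside; x points up the slope's horizontal direction, z up. It may be turned up to 14 degrees.
- lane_left: left (+y) lane, a fixed sloping bed. Origin: mid-width, on the floor, at the lip's inner face at the low end; x runs up the slope (20 degrees), y to the left, z square out of the floor. Floor 183 mm long, 56 mm wide between rails 8 mm high; the lip stands 21 mm above the floor. A carton home in it has its centre at x 85, y 0, z 22 mm
- lane_right: right (-y) lane, the same as the left one, with its own origin and axes placed in the same way.
- tin: bystander on the worktop, to be left where it is: red mint tin, 60 x 90 x 22 mm, origin at the centre of its underside.
- lollipop: bystander on the worktop, to be left where it is: green lollipop, 27 x 101 x 24 mm, origin at the centre of its underside.
- bar: bystander on the worktop, to be left where it is: wrapped cream-coloured bar, 52 x 153 x 14 mm, origin at the centre of its underside.
- pen: bystander on the worktop, to be left where it is: black pen, 12 x 145 x 9 mm, origin at the centre of its underside.

How it is judged (in metres and radians):
At the end, for the whole second after the job is handed in: Each carton lies flat in a lane of the rack, one to a lane: centre within 15 mm of the lane's middle line, lower end within 10 mm of the lip, bottom on the lane floor (8 mm), along the lane within 0.12 rad, its heavy fudge block in the lower half, and at rest (((y of carton_pink in the frame of lane_left between -0.015 and 0.015 m and x of carton_pink in the frame of lane_left between 0.075 and 0.095 m and z of carton_pink in the frame of lane_left between 0.014 and 0.03 m and angle between the x axis of carton_pink and the x axis of lane_left, either way round below 0.12 rad) or (y of carton_pink in the frame of lane_right between -0.015 and 0.015 m and x of carton_pink in the frame of lane_right between 0.075 and 0.095 m and z of carton_pink in the frame of lane_right between 0.014 and 0.03 m and angle between the x axis of carton_pink and the x axis of lane_right, either way round below 0.12 rad)) and x of each of fudge_carton_pink_g, fudge_carton_teal_g in the frame of lane_left below 0.07 m and linear speed of each of carton_pink, carton_teal below 0.03 m/s and ((y of carton_teal in the frame of lane_left between -0.015 and 0.015 m and x of carton_teal in the frame of lane_left between 0.075 and 0.095 m and z of carton_teal in the frame of lane_left between 0.014 and 0.03 m and angle between the x axis of carton_teal and the x axis of lane_left, either way round below 0.12 rad) or (y of carton_teal in the frame of lane_right between -0.015 and 0.015 m and x of carton_teal in the frame of lane_right between 0.075 and 0.095 m and z of carton_teal in the frame of lane_right between 0.014 and 0.03 m and angle between the x axis of carton_teal and the x axis of lane_right, either way round below 0.12 rad))); the robot touches nothing.
It fails at once if a carton was dropped (it falls free of the fingers faster than 0.7 m/s) ((linear speed of carton_pink above 0.7 m/s and not (contact force between the fingers and carton_pink above 0.1 N)) or (linear speed of carton_teal above 0.7 m/s and not (contact force between the fingers and carton_teal above 0.1 N))).
It fails at once if the tin, lollipop, bar or pen was moved by more than 30 mm (distance of any of tin, lollipop, bar, pen from where it was at the start of the episode above 0.03 m).
It also fails if it takes over 58 s, if anything falls off the work surface, if the arm or the gripper's body presses on something with over 40 N, if the wrist force passes 120 N, or if a joint passes its speed limit or range.

ROBOT

A 6-joint arm with a two-finger parallel gripper is mounted at the origin on a cart in front of the work surface, level with it; the furniture and walls round the work are solid. World frame = base frame: x ahead of the robot, y to its left, z up, the work surface at z = 0. Lengths are in m, angles in degrees, forces in N, time in s.
With the tool pointing down it reaches from about 0.35 to 0.85 m from the base axis. Payload 8.1 kg.
Tool frame: the origin (TCP) lies at the very end of the fingers, on their centre line; the grasp point (between the pads) lies behind it (ctrl.pinch_z is the z of the grasp point in the tool frame, in m); z points along the fingers, x is the direction in which the jaws open and shut, and the axes are right-handed (so a half turn about z gives the same grasp; the last joint's range is limited). The gripper opens to 93 mm and grips with 3 to 60 N. Pads are 15 mm wide; open, the fingers measure 128 mm over their backs; the gripper's body (75 mm by 188 mm) begins 65 mm behind the grasp point.
Start: joints at [-72.96, 7.471, 85.268, -0, 87.261, -4.893], TCP at [0.224, -0.557, 0.219] pointing down, gripper open.
Joint ranges: [-169.43, 169.43], [-51.17, 129.36], [1.28, 143.12], [-76.62, 256.62], [0, 156.53], [-152.29, 152.29]. Speed limits (degrees/s): [136.94, 136.94, 159.86, 180, 180, 180].

INTERFACE

Orientations are given as [roll, pitch, yaw] about the fixed x, y, z axes, in that order (R = Rz(yaw) Ry(pitch) Rx(roll)).
In Python, from bench import ctrl gives the robot as it stands.
- The arm moves only by the shell command python3 -m handwheel 'ROWS' [FORCE]. ROWS is JSON, a list of rows, each a list of 5 numbers: the finger opening in m, from 0 to 0.093, then the shift along the tool's x, y, z in m, then the turn about the tool's z in rad. In form: [[jaw, dx, dy, dz, twist], ...]. A call has 1 to 5 rows; each row shifts and turns the pose as measured when the row begins, along the tool's axes as they then stand; what a row does not reach is not made up. A row lasts 1/10 s, in which the tool goes at most 50 mm and 8.59 degrees, less where a joint would pass 70% of its speed; a pose out of reach is approached as far as the arm can. A call is refused whole if a number of a shift passes 0.05 or a number of a turn 0.15, either way. A call with a gripper value outside its range is refused whole. The fingers move at their own pace and stop on an object; FORCE is the grip in N (left out, the last holds). Time passes only in rows, so rows that do not move let the fingers close. It gives the time, the measured TCP pose, the force and the opening at its end, in the units of the state.
- ctrl.get_state(): the state, without advancing time (a new reading comes with each control period).
- ctrl.snapshot(name): name is "scene" or "top" or "wrist"; returns a dict with "frame" (400x640x3 uint8, red, green, blue), "vfov" (degrees; the focal length in pixels is half the picture's height over the tangent of half this angle, whatever the lens; pixels are square), "cx", "cy" (the principal point, pixels), "view" (4x4, takes a point from world to camera coordinates); the wrist camera has in their place "tool_from_camera" (4x4, takes a point from camera to tool coordinates, whose origin is the TCP and whose axes are the tool frame's). Camera axes: x right, y down, z forward; pixel columns grow to the right and rows downward; lengths in m; the calibration is good to about 2 mm. A picture is of the moment at which its call begins: read the wrist's pose just before it. There is no depth.
- ctrl.sign_off(): hands the job in, once; it reports no verdict.
Trained networks look in a picture, given as the dict that the camera call returned (one of the last four; its "shot" number tells which), for a name from the list of things; names that differ only in an ending like _2 or _b are one class to them, and where a whole thing is asked for, a point or a joint stands for the part that bears it (a point fixed in the world has none). Each returns a list of dicts, best first, with "conf" (0 to 1); they miss things now and then, are a little off and sometimes report something else, mostly with a low value. They report only what shows in the picture. A call takes as long as a camera call.
- ctrl.regions_of(picture, label): "pixels" (400x640 bool, what is visible of it) and "point" ([column, row] in pixels, amid what is visible of it).
The state is a dict: "time": time; "q": joint angles; "dq": joint speeds; "joint_efforts": joint torques, N m; "tcp_pos": TCP position; "tool_rot": TCP orientation; "ft_force": force on the tool from outside, world axes, zero at the start; "ft_torque": the same for the moment, N m; "opening": finger opening in m.
Only numpy, scipy, OpenCV 4.12 (cv2) and the standard library are available. Lean on these libraries where they do the work, as an engineer would, in place of code of your own. Each camera call takes 0.05 s, during which the arm holds its last target.

## Working session

There is one attempt and no reset: what is moved stays moved. The work goes in short steps, Python scripts to look and compute and a shell command to move; the robot and the scene stay as the last step left them, time stands still between calls to the robot, and variables do not carry over. Pictures are saved under pics/ and viewed, and the job is handed in when it is done.

```bash
mkdir -p pics; ls
python3 - <<'E'
from bench import ctrl
import cv2
print(ctrl.get_state(), ctrl.pinch_z)
for n in ("scene","top"):
    s=ctrl.snapshot(n); cv2.imwrite(f"pics/{n}0.png",s["frame"][:,:,::-1]); print(n,s["vfov"],s["cx"],s["cy"],s["view"].tolist() if hasattr(s["view"],'tolist') else s["view"])
E
```

```text
pics
{'time': 0.0, 'q': array([-7.29610143e+01,  7.51693503e+00,  8.53298866e+01, -4.41718180e-03,
        8.72629599e+01, -4.89450073e+00]), 'dq': array([ 0.06715153,  0.06903099,  0.0908845 ,  0.01039154, -0.06534979,
       -0.04930815]), 'joint_efforts': array([-6.61243648e-04, -5.59838462e+01, -4.91757810e+01,  7.66322413e-02,
        3.49272473e-02, -9.42815541e-05]), 'tcp_pos': array([ 0.22392355, -0.55601094,  0.21756261]), 'tool_rot': array([-1.79995029e+02,  1.09757622e-01, -6.80662937e+01]), 'ft_force': array([-0.58822659, -1.03068471, -0.40623559]), 'ft_torque': array([ 0.01919035, -0.05928927,  0.03651694]), 'opening': 0.09353537599420772} -0.0188
scene 50.795333488526474 313.54074735119224 200.7724057107075 [[0.8492911575358952, -0.5279190186851839, -0.002457527581052794, -0.540186296426365], [-0.26743613646625736, -0.4262157189165349, -0.864186365236378, 0.122548898170666], [0.45517298101198894, 0.7346030701398775, -0.5031658640028411, 1.08062244031527], [0.0, 0.0, 0.0, 1.0]]
top 46.5019647410151 327.80847834603975 200.31368023376422 [[-0.01659079445824333, -0.9998449527458603, -0.005900509119797222, -0.14112161228013592], [-0.9759211377140093, 0.017476919473078986, -0.21742237752523286, 0.5557866258817253], [0.2174917895053459, 0.002151221597140654, -0.9760597798000913, 1.3162428163346103], [0.0, 0.0, 0.0, 1.0]]
```

View pics/scene0.png

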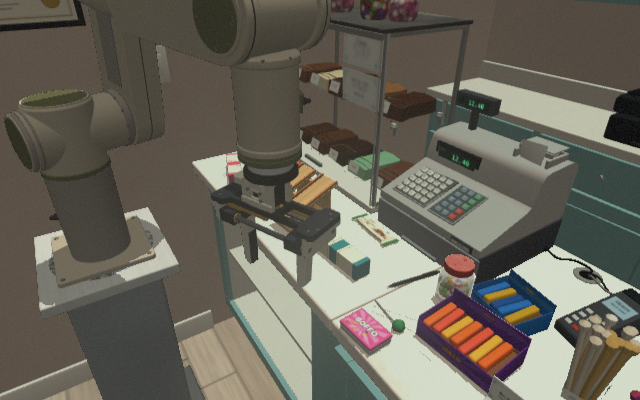

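View pics/top0.png

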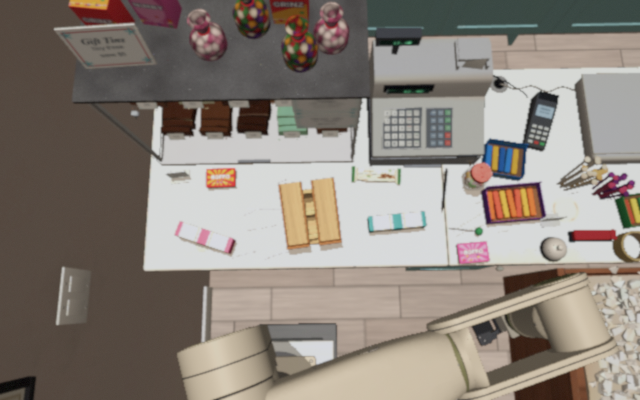

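```bash
cat > h.py <<'E'
import numpy as np, cv2
from bench import ctrl
from scipy.spatial.transform import Rotation as R
def K(s):
    f=200/np.tan(np.radians(s["vfov"])/2); return f,s["cx"],s["cy"]
def unproj(s,uv,z,view=None):
    f,cx,cy=K(s); V=np.array(s["view"]) if view is None else view
    d=np.array([(uv[0]-cx)/f,(uv[1]-cy)/f,1.]); Rm=V[:3,:3]; c=-Rm.T@V[:3,3]; d=Rm.T@d
    return c+d*(z-c[2])/d[2]
def proj(s,P,view=None):
    f,cx,cy=K(s); V=np.array(s["view"]) if view is None else view
    p=np.atleast_2d(P)@V[:3,:3].T+V[:3,3]; return np.c_[cx+f*p[:,0]/p[:,2],cy+f*p[:,1]/p[:,2]]
def wview(s,st):
    T=np.eye(4); T[:3,:3]=R.from_euler('xyz',st["tool_rot"],degrees=True).as_matrix(); T[:3,3]=st["tcp_pos"]
    return np.linalg.inv(T@np.array(s["tool_from_camera"]))
E
python3 - <<'E'
from h import *
s=ctrl.snapshot("top")
f=s["frame"][:,:,::-1]
cv2.imwrite("pics/topz.png",cv2.resize(f[160:280,140:500],None,fx=2.2,fy=2.2,interpolation=cv2.INTER_CUBIC))
for n,z in dict(carton_pink=.044,carton_teal=.044,rack=.05,lane_left=.05,lane_right=.05,tin=.022,lollipop=.012,bar=.014,pen=.009).items():
    for r in ctrl.regions_of(s,n)[:2]:
        ys,xs=np.nonzero(r["pixels"]); 
        if len(xs)<5: continue
        (c,wh,a)=cv2.minAreaRect(np.c_[xs,ys].astype(np.float32))
        box=cv2.boxPoints((c,wh,a))
        print(n,round(r["conf"],2),np.round(r["point"],1),len(xs),"box",np.round(c,1),np.round(wh,1),round(a,1),"c",np.round(unproj(s,c,z),3),"corners",np.round([unproj(s,b,z)[:2] for b in box],3).tolist())
E
```

```text
carton_pink 0.87 [204.8 234. ] 908 box [204.4 237.3] [59.8 15.5] 18.4 c [0.452 0.215 0.044] corners [[0.46, 0.306], [0.503, 0.294], [0.444, 0.124], [0.401, 0.137]]
rack 0.93 [310.1 215.7] 3581 box [309.4 213.5] [66.5 56.8] 82.5 c [ 0.517 -0.095  0.05 ] corners [[0.608, 0.002], [0.628, -0.168], [0.428, -0.19], [0.409, -0.025]]
rack 0.23 [476.5 229.8] 79 box [466.5 231. ] [ 8. 31.] 90.0 c [ 0.456 -0.556  0.05 ] corners [[0.469, -0.511], [0.467, -0.602], [0.444, -0.6], [0.445, -0.51]]
lane_left 0.88 [291.8 214. ] 1565 box [293.2 215.4] [66.5 24. ] 82.1 c [ 0.512 -0.047  0.05 ] corners [[0.608, 0.002], [0.617, -0.07], [0.418, -0.096], [0.41, -0.026]]
lane_right 0.77 [325.5 209.3] 1616 box [325.6 210.9] [67.5 24.8] 82.6 c [ 0.524 -0.144  0.05 ] corners [[0.622, -0.095], [0.631, -0.169], [0.428, -0.191], [0.42, -0.119]]
tin 0.86 [225.6 175.7] 538 box [220.5 178. ] [18. 29.] 90.0 c [0.638 0.179 0.022] corners [[0.668, 0.225], [0.666, 0.135], [0.609, 0.133], [0.61, 0.222]]
lollipop 0.61 [476.  229.7] 74 box [477.3 231.2] [9.2 8.5] 45.0 c [ 0.461 -0.599  0.012] corners [[0.462, -0.581], [0.48, -0.6], [0.459, -0.618], [0.442, -0.599]]
bar 0.97 [375.2 176.4] 651 box [375.4 175.5] [49.1 15.1] 2.6 c [ 0.64  -0.299  0.014] corners [[0.621, -0.222], [0.669, -0.225], [0.659, -0.377], [0.611, -0.372]]
pen 0.62 [440.2 183.5] 88 box [443.9 188.5] [ 3.3 35.2] 3.4 c [ 0.596 -0.509  0.009] corners [[0.541, -0.497], [0.652, -0.511], [0.651, -0.522], [0.54, -0.507]]
pen 0.29 [309.7 213.4] 3588 box [309.5 213.1] [66.1 56. ] 82.3 c [ 0.526 -0.094  0.009] corners [[0.619, 0.005], [0.64, -0.168], [0.435, -0.19], [0.415, -0.023]]
```

View pics/topz.png

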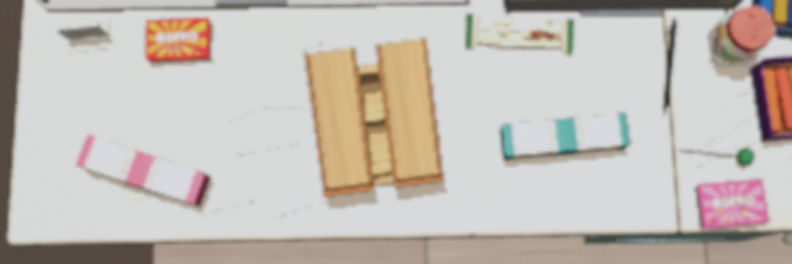

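```bash
cat >> h.py <<'E'
def plan(x,y,z,yaw=None):
    st=ctrl.get_state(); p=st["tcp_pos"]; a=st["tool_rot"][2]; 
    Rm=R.from_euler('xyz',st["tool_rot"],degrees=True).as_matrix()
    d=Rm.T@(np.array([x,y,z])-p)
    print("t %.2f"%st["time"],"tcp",np.round(p,4),"rot",np.round(st["tool_rot"],2),"q6 %.1f q1 %.1f"%(st["q"][5],st["q"][0]),"| shift",np.round(d,4), end=" ")
    if yaw is not None:
        dy=(yaw-a+90)%180-90; print("yaw err(mod180)",round(dy,2),"twist rad",round(-np.radians(dy),4))
    print("F",np.round(st["ft_force"],2),"T",np.round(st["ft_torque"],3),"op",round(st["opening"],4))
E
python3 - <<'E'
from h import *
s=ctrl.snapshot("top")
f=s["frame"].astype(int)
r=ctrl.regions_of(s,"carton_teal")
hsv=cv2.cvtColor(s["frame"],cv2.COLOR_RGB2HSV)
m=((hsv[...,0]>78)&(hsv[...,0]<100)&(hsv[...,1]>90)).astype(np.uint8); m[:190]=0;m[240:]=0;m[:,:360]=0;m[:,435:]=0
n,l,st,c=cv2.connectedComponentsWithStats(m)
for i in range(1,n):
    if st[i,4]>8: print(st[i],c[i],unproj(s,c[i],.04))
print([ (x["conf"],x["point"]) for x in r])
p=unproj(s,(397,221),.044);print(p); plan(p[0],p[1],.25,0)
E
```

```text
[422 213   4  13  19] [423.52631579 218.84210526] [ 0.49635368 -0.43429387  0.04      ]
[394 215   7  14  88] [397.06818182 221.45454545] [ 0.48986564 -0.35531134  0.04      ]
[369 218   4  14  36] [370.08333333 224.69444444] [ 0.48153146 -0.27483941  0.04      ]
[(0.81, [395.1, 221.8])]
[ 0.49054229 -0.35458526  0.044     ]
t 0.70 tcp [ 0.2241 -0.5566  0.2186] rot [180.    -0.   -68.07] q6 -4.9 q1 -73.0 | shift [-0.0879 -0.3226 -0.0314] yaw err(mod180) 68.07 twist rad -1.188
F [-0.05  0.65 -0.22] T [ 0.014  0.035 -0.007] op 0.0931
```

```bash
python3 -m handwheel '[[0.093,-0.012,-0.046,-0.006,0],[0.093,-0.012,-0.046,-0.006,0],[0.093,-0.012,-0.046,-0.006,0],[0.093,-0.012,-0.046,-0.006,0],[0.093,-0.012,-0.046,-0.006,0]]' 40
python3 -m handwheel '[[0.093,-0.012,-0.046,0,0],[0.093,-0.012,-0.046,0,0],[0.093,0,0,0,-0.14],[0.093,0,0,0,-0.14],[0.093,0,0,0,-0.14]]'
python3 -m handwheel '[[0.093,0,0,0,-0.14],[0.093,0,0,0,-0.14],[0.093,0,0,0,-0.14],[0.093,0,0,0,-0.14],[0.093,0,0,0,-0.14]]'
python3 - <<'E'
from h import *
plan(.489,-.355,.25,5.3)
E
```

```text
time: 1.2
tcp_pos: [0.4155, -0.4148, 0.2481]
tool_rot: [179.9, 0.0, -68.7]
ft_force: [0.6, -0.2, 1.3]
opening: 0.0926
time: 1.7
tcp_pos: [0.5022, -0.3503, 0.2499]
tool_rot: [-180.0, -0.1, -43.6]
ft_force: [-0.7, 0.5, 1.1]
opening: 0.0929
time: 2.2
tcp_pos: [0.5029, -0.3494, 0.2499]
tool_rot: [180.0, -0.1, -1.7]
ft_force: [0.3, -0.5, 0.4]
opening: 0.0928
t 2.20 tcp [ 0.5029 -0.3494  0.2499] rot [ 1.7995e+02 -1.2000e-01 -1.6700e+00] q6 -37.9 q1 -39.6 | shift [-0.0137  0.006  -0.0002] yaw err(mod180) 6.97 twist rad -0.1217
F [ 0.3  -0.52  0.42] T [-0.034 -0.077  0.014] op 0.0928
```

```bash
python3 -m handwheel '[[0.093,-0.014,0.006,0,-0.12],[0.093,0,0,0,0]]'
python3 - <<'E'
from h import *
st=ctrl.get_state(); s=ctrl.snapshot("wrist"); V=wview(s,st)
cv2.imwrite("pics/w1.png",s["frame"][:,:,::-1])
hsv=cv2.cvtColor(s["frame"],cv2.COLOR_RGB2HSV)
m=((hsv[...,0]>78)&(hsv[...,0]<100)&(hsv[...,1]>90)).astype(np.uint8)
n,l,q,c=cv2.connectedComponentsWithStats(m)
for i in range(1,n):
    if q[i,4]>60:
        ys,xs=np.nonzero(l==i); rc=cv2.minAreaRect(np.c_[xs,ys].astype(np.float32))
        print(q[i],np.round(unproj(s,c[i],.044,V),4),np.round([unproj(s,b,.044,V)[:2] for b in cv2.boxPoints(rc)],4).tolist())
plan(.489,-.355,.25,5.3)
E
```

```text
time: 2.4
tcp_pos: [0.4887, -0.3549, 0.2498]
tool_rot: [179.9, -0.1, 5.7]
ft_force: [-0.2, 0.3, -0.8]
opening: 0.0926
[303 104  34   9 266] [ 0.4839 -0.2776  0.044 ] [[0.4636, -0.2833], [0.4633, -0.2741], [0.5038, -0.2719], [0.5045, -0.2811]]
[302 225  30   6 166] [ 0.4962 -0.4342  0.044 ] [[0.4755, -0.4329], [0.515, -0.4289], [0.5158, -0.4363], [0.4761, -0.4402]]
t 2.45 tcp [ 0.4894 -0.3545  0.2498] rot [ 1.7995e+02 -1.6000e-01  5.4700e+00] q6 -46.3 q1 -40.8 | shift [-0.0004  0.0004 -0.0002] yaw err(mod180) -0.17 twist rad 0.003
F [0.01 0.45 0.21] T [-0.02  -0.18   0.003] op 0.0929
```

View pics/w1.png

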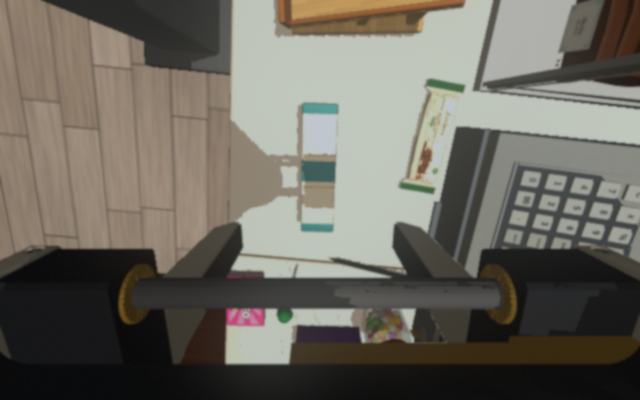

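```bash
python3 -m handwheel '[[0.093,0.0005,0.0015,0.045,0.01],[0.093,0,0,0.045,0],[0.093,0,0,0.045,0],[0.093,0,0,0.045,0],[0.093,0,0,0.035,0]]'
python3 - <<'E'
from h import *
plan(.490,-.356,.014,4.8)
E
```

```text
time: 2.95
tcp_pos: [0.4999, -0.3605, 0.0384]
tool_rot: [179.2, -1.1, 3.6]
ft_force: [-0.6, 0.6, -0.0]
opening: 0.093
t 2.95 tcp [ 0.4999 -0.3605  0.0384] rot [179.21  -1.07   3.58] q6 -44.3 q1 -40.7 | shift [-0.01   -0.0054  0.0242] yaw err(mod180) 1.22 twist rad -0.0212
F [-0.58  0.63 -0.05] T [ 0.011 -0.086  0.026] op 0.093
```

```bash
python3 -m handwheel '[[0.093,-0.01,-0.005,0.01,-0.02],[0.093,0,0,0.012,0],[0.093,0,0,0,0]]'
python3 - <<'E'
from h import *
plan(.490,-.356,.014,4.8)
E
```

```text
time: 3.25
tcp_pos: [0.4871, -0.3518, 0.0072]
tool_rot: [179.7, -0.6, 4.1]
ft_force: [-0.2, 0.3, -0.5]
opening: 0.0928
t 3.25 tcp [ 0.4871 -0.3518  0.0072] rot [179.7   -0.63   4.12] q6 -45.1 q1 -40.9 | shift [ 0.0026  0.0044 -0.0067] yaw err(mod180) 0.68 twist rad -0.0119
F [-0.16  0.28 -0.5 ] T [-0.037 -0.039 -0.037] op 0.0928
```

Fine-correct, then close firmly.

```bash
python3 -m handwheel '[[0.093,0.002,0.004,-0.007,-0.012],[0.093,0,0,0,0]]'
python3 - <<'E'
from h import *
plan(.490,-.356,.014,4.8)
E
python3 -m handwheel '[[0.03,0,0,0,0],[0.03,0,0,0,0],[0.03,0,0,0,0],[0.03,0,0,0,0],[0.03,0,0,0,0]]' 40
python3 - <<'E'
from h import *
plan(.490,-.356,.014,4.8)
E
```

```text
time: 3.45
tcp_pos: [0.4914, -0.3568, 0.0167]
tool_rot: [179.6, -0.8, 4.7]
ft_force: [-0.5, 0.3, 0.2]
opening: 0.0929
t 3.45 tcp [ 0.4914 -0.3568  0.0167] rot [179.58  -0.75   4.72] q6 -45.8 q1 -41.0 | shift [-0.0014 -0.001   0.0026] yaw err(mod180) 0.08 twist rad -0.0014
F [-0.5   0.26  0.23] T [-0.074 -0.07  -0.068] op 0.0929
time: 3.95
tcp_pos: [0.4948, -0.3596, 0.0217]
tool_rot: [179.2, -1.1, 4.6]
ft_force: [0.7, -0.0, -0.9]
opening: 0.0576
t 3.95 tcp [ 0.4948 -0.3596  0.0217] rot [179.24  -1.1    4.63] q6 -45.7 q1 -41.0 | shift [-0.0046 -0.0041  0.0075] yaw err(mod180) 0.17 twist rad -0.0029
F [ 0.75 -0.01 -0.89] T [ 0.018 -0.052  0.011] op 0.0576
```

```bash
python3 -m handwheel '[[0.03,-0.0045,-0.004,0.008,0],[0.03,0,0,0.001,0],[0.03,0,0,0.001,0]]' 40
python3 - <<'E'
from h import *
plan(.490,-.356,.014,4.8)
E
```

```text
time: 4.25
tcp_pos: [0.4901, -0.356, 0.0119]
tool_rot: [179.2, -1.1, 4.6]
ft_force: [-2.7, 3.7, 21.1]
opening: 0.044
t 4.25 tcp [ 0.4901 -0.356   0.0119] rot [179.2   -1.13   4.64] q6 -45.7 q1 -41.0 | shift [-0.0001 -0.     -0.0021] yaw err(mod180) 0.16 twist rad -0.0028
F [-2.67  3.68 21.13] T [ 0.449  0.909 -0.009] op 0.044
```

```bash
python3 -m handwheel '[[0.03,0,0,-0.01,0],[0.03,0,0,-0.03,0],[0.03,0,0,-0.03,0],[0.03,0,0,-0.03,0],[0.03,0,0,-0.02,0]]' 40
python3 -m handwheel '[[0.03,0,0,0,0],[0.03,0,0,0,0],[0.03,0,0,0,0]]'
python3 - <<'E'
from h import *
plan(.490,-.356,.12,4.8)
for i in range(6):
    s=ctrl.snapshot("wrist"); st=ctrl.get_state(); print(np.round(st["ft_force"],2),np.round(st["ft_torque"],3),np.round(st["tool_rot"],2),np.round(st["tcp_pos"],4))
cv2.imwrite("pics/w2.png",s["frame"][:,:,::-1])
E
```

```text
time: 4.75
tcp_pos: [0.4827, -0.3506, 0.1285]
tool_rot: [179.8, -0.5, 4.6]
ft_force: [-0.2, -0.0, -2.1]
opening: 0.044
time: 5.05
tcp_pos: [0.4833, -0.3512, 0.13]
tool_rot: [179.7, -0.6, 4.6]
ft_force: [0.5, -0.7, -4.0]
opening: 0.0441
t 5.05 tcp [ 0.4833 -0.3512  0.13  ] rot [179.67  -0.63   4.63] q6 -45.7 q1 -41.1 | shift [0.0062 0.0052 0.0101] yaw err(mod180) 0.17 twist rad -0.003
F [ 0.46 -0.7  -3.96] T [-0.091 -0.035  0.03 ] op 0.0441
[-0.17  0.12 -3.83] [-0.129 -0.067 -0.019] [179.72  -0.58   4.63] [ 0.483  -0.351   0.1295]
[-0.5  -0.03 -2.49] [-0.103 -0.087  0.017] [179.74  -0.56   4.63] [ 0.4828 -0.3508  0.1293]
[ 1.44 -0.54 -2.99] [-0.13  -0.113  0.001] [179.73  -0.57   4.63] [ 0.4829 -0.3509  0.1295]
[ 0.42 -0.4  -2.85] [-0.123 -0.046  0.016] [179.72  -0.58   4.63] [ 0.483  -0.351   0.1297]
[-0.4   0.78 -3.33] [-0.157 -0.118  0.015] [179.7   -0.6    4.63] [ 0.4832 -0.3511  0.13  ]
[ 0.14  0.22 -2.12] [-0.132 -0.131 -0.017] [179.68  -0.62   4.63] [ 0.4833 -0.3513  0.1303]
```

View pics/w2.png

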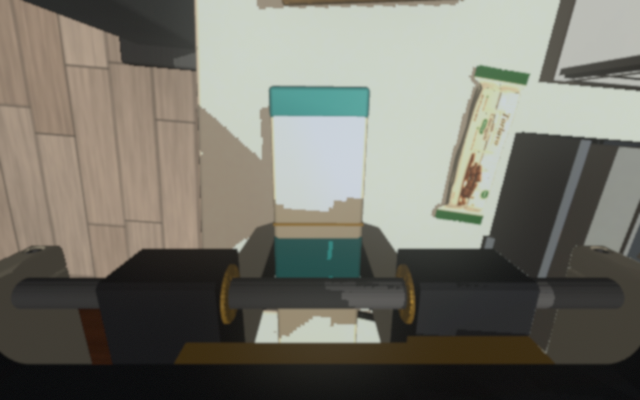

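```bash
python3 -m handwheel '[[0.03,0,-0.01,-0.04,0],[0.03,0,-0.01,-0.04,0],[0.03,0,-0.01,-0.04,0],[0.03,0,-0.01,-0.04,0],[0.03,0,0,-0.03,0]]'
python3 - <<'E'
from h import *
plan(.490,-.31,.30,4.8)
import pickle
for i in range(2):
    st=ctrl.get_state(); s=ctrl.snapshot("wrist");
V=wview(s,st)
pickle.dump((st,s,V),open("w3.pkl","wb"))
t=ctrl.snapshot("top"); c=ctrl.snapshot("scene"); pickle.dump((t,c),open("tc3.pkl","wb"))
cv2.imwrite("pics/w3.png",s["frame"][:,:,::-1])
f=t["frame"][:,:,::-1]
cv2.imwrite("pics/t3.png",cv2.resize(f[165:265,260:360],None,fx=6,fy=6,interpolation=cv2.INTER_CUBIC))
f=cv2.imread("pics/scene0.png")
cv2.imwrite("pics/c3.png",cv2.resize(f[140:240,250:370],None,fx=6,fy=6,interpolation=cv2.INTER_CUBIC))
E
```

```text
time: 5.85
tcp_pos: [0.4746, -0.3068, 0.3167]
tool_rot: [-179.6, 0.1, 4.6]
ft_force: [0.7, -1.0, -2.5]
opening: 0.0439
t 5.85 tcp [ 0.4746 -0.3068  0.3167] rot [-1.7963e+02  8.0000e-02  4.5700e+00] q6 -42.8 q1 -38.2 | shift [0.0152 0.0045 0.0167] yaw err(mod180) 0.23 twist rad -0.0039
F [ 0.69 -0.96 -2.52] T [-0.187 -0.164 -0.03 ] op 0.0439
```

View pics/w3.png

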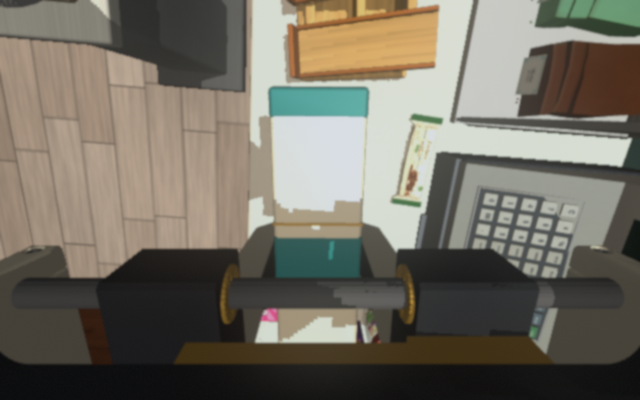

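View pics/t3.png

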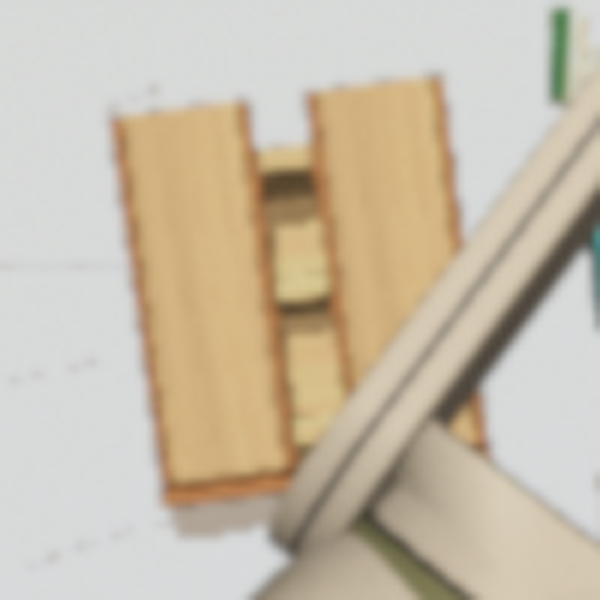

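```bash
python3 -m handwheel '[[0.03,0.01,-0.025,-0.015,0],[0.03,0,-0.025,-0.015,0],[0.03,0,-0.015,-0.01,0],[0.03,0,0,0,0]]'
python3 - <<'E'
from h import *
import pickle
for i in range(3):
    st=ctrl.get_state(); s=ctrl.snapshot("wrist"); print(st["tcp_pos"],st["tool_rot"],st["ft_torque"])
V=wview(s,st)
pickle.dump((st,s,V),open("w4.pkl","wb"))
w3=pickle.load(open("w3.pkl","rb"))[1]["frame"][:,:,::-1]
a=cv2.resize(s["frame"][:210,250:470,::-1],None,fx=3.5,fy=2.8*1.25/1.25,interpolation=cv2.INTER_CUBIC)
cv2.imwrite("pics/w4.png",cv2.resize(s["frame"][0:160,270:470,::-1],None,fx=4,fy=3.75,interpolation=cv2.INTER_CUBIC))
cv2.imwrite("pics/w3z.png",cv2.resize(w3[0:100,270:470],None,fx=4,fy=4,interpolation=cv2.INTER_CUBIC))
f=cv2.imread("pics/top0.png")
cv2.imwrite("pics/t0z.png",cv2.resize(f[165:265,260:360],None,fx=6,fy=6,interpolation=cv2.INTER_CUBIC))
E
```

```text
time: 6.45
tcp_pos: [0.4767, -0.2403, 0.3434]
tool_rot: [-179.0, 0.9, 4.4]
ft_force: [0.1, 1.1, -2.4]
opening: 0.0438
[ 0.47667981 -0.24027825  0.34337552] [-179.00878871    0.9285667     4.37886017] [-0.19235069 -0.07783367 -0.03769326]
[ 0.47636974 -0.24092405  0.34217204] [-178.98100308    1.00858288    4.35786076] [-0.15409669 -0.1333578   0.05011408]
[ 0.47620438 -0.24156083  0.3418522 ] [-178.98405179    1.03420194    4.31862433] [-0.19771191 -0.15617797 -0.05083341]
```

View pics/w4.png

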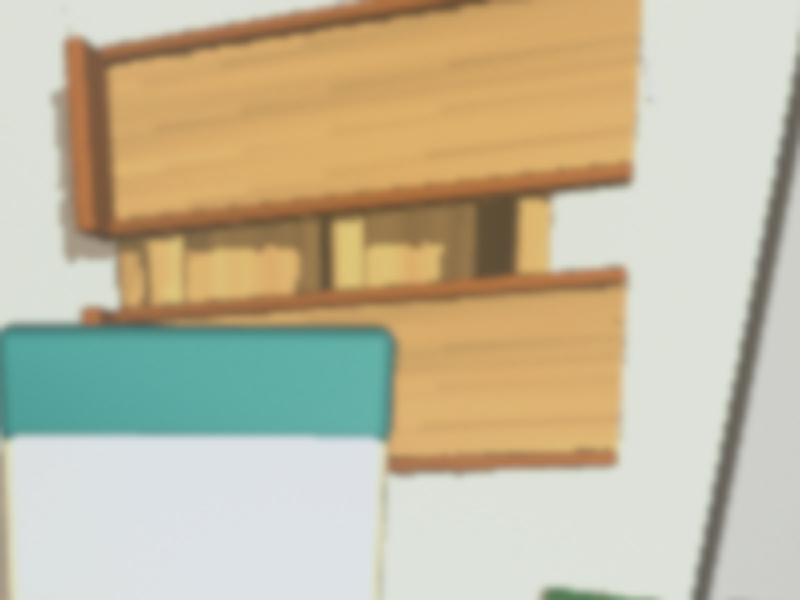

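View pics/w3z.png

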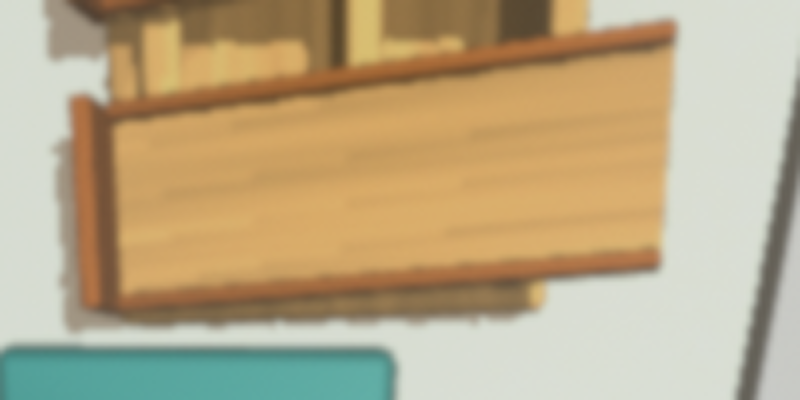

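View pics/t0z.png

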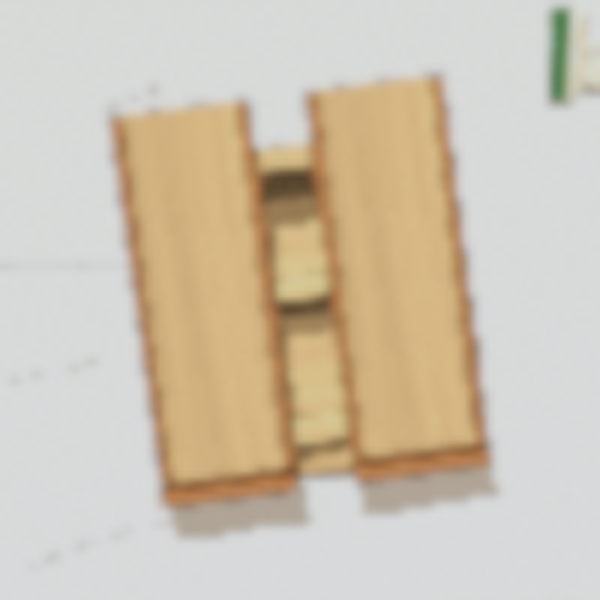

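View pics/c3.png

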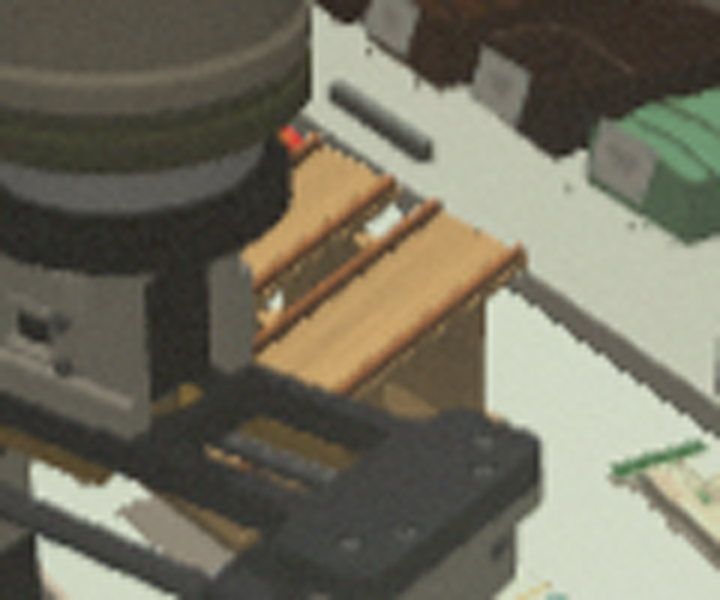

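```bash
cat > fit.py <<'E'
from h import *
import pickle
from scipy.optimize import least_squares
st3,s3,V3=pickle.load(open("w3.pkl","rb")); st4,s4,V4=pickle.load(open("w4.pkl","rb")); t,_=pickle.load(open("tc3.pkl","rb")); Vt=np.array(t["view"])
# (cam, X,Y, lane sign, local fn)
L=[]
def a(cam,X,Y,lane,k):
    if cam==3: uv=(270+(X+.5)/4-.5,(Y+.5)/4-.5)
    if cam==4: uv=(270+(X+.5)/4-.5,(Y+.5)/3.75-.5)
    if cam==0: uv=(260+(X+.5)/6-.5,165+(Y+.5)/6-.5)
    L.append((cam,uv,lane,k))
a(3,72,97,-1,('lo',1));a(3,88,307,-1,('lo',-1));a(3,113,122,-1,('fl',1));a(3,120,295,-1,('fl',-1));a(3,675,22,-1,('hi',1));a(3,660,268,-1,('hi',-1))
a(4,68,38,1,('lo',1));a(4,85,230,1,('lo',-1));a(4,107,65,1,('fl',1));a(4,113,220,1,('fl',-1));a(4,632,180,1,('hi',-1));a(4,626,270,-1,('hi',1));a(4,615,463,-1,('hi',-1))
a(0,112,118,1,('hi',1));a(0,247,103,1,('hi',-1));a(0,308,93,-1,('hi',1));a(0,440,75,-1,('hi',-1))
def frames(p,lane):
    x0,y0,z0,psi=p[:4]; Rz=R.from_euler('z',psi).as_matrix(); Rm=Rz@R.from_euler('y',-20,degrees=True).as_matrix()
    return Rm,np.array([x0,y0,z0])+Rz@[0,.0475*lane,0]
def res(p,full=False):
    tl,w=p[4:6]; o=[]
    for cam,uv,lane,(k,sg) in L:
        Rm,O=frames(p,lane)
        l={'lo':[-tl,sg*w,.021],'fl':[0,sg*.028,.0],'hi':[.183,sg*w,.008]}[k]
        P=O+Rm@l
        s,V={3:(s3,V3),4:(s4,V4),0:(t,Vt)}[cam]
        q=proj(s,P,V)[0]-uv
        if cam!=0: q=q+p[6:8] if cam==3 else q+p[8:10]
        o.append(q)
    o=np.array(o)
    return o if full else np.r_[o.ravel(),(p[4]-.006)/.002,np.array(p[6:])/2,(p[2]-.034)/.002]
if __name__=="__main__":
    r=least_squares(res,[.43,-.1,.035,.14,.006,.033,0,0,0,0],loss='soft_l1',x_scale=[.01,.01,.01,.1,.01,.01,1,1,1,1])
    print(np.round(r.x,4),"psi deg",np.degrees(r.x[3]),r.cost)
    for l,q in zip(L,res(r.x,True)): print(l[0],l[2],l[3],np.round(q,1))
    np.save("rack.npy",r.x)
    for lane in (1,-1):
        Rm,O=frames(r.x,lane); print(lane,"origin",np.round(O,4),"home centre",np.round(O+Rm@[.085,0,.022],4))
    p=r.x; Rz=R.from_euler('z',p[3]).as_matrix(); print("rack x ext",)
E
python3 fit.py
```

```text
[ 0.4337 -0.1074  0.0334  0.11    0.0048  0.033  -0.8827  0.5378 -0.9686
  0.3104] psi deg 6.301216750839565 3.9591330131269107
3 -1 ('lo', 1) [ 0.5 -0.4]
3 -1 ('lo', -1) [-0.8 -0.3]
3 -1 ('fl', 1) [-0.1  0.9]
3 -1 ('fl', -1) [0.  0.3]
3 -1 ('hi', 1) [ 0.5 -0. ]
3 -1 ('hi', -1) [-0.1 -0.4]
4 1 ('lo', 1) [ 0.3 -0.2]
4 1 ('lo', -1) [-1.2 -0.4]
4 1 ('fl', 1) [0.2 0.5]
4 1 ('fl', -1) [0.6 0.6]
4 1 ('hi', -1) [-0.1 -0.8]
4 -1 ('hi', 1) [ 0.1 -0.4]
4 -1 ('hi', -1) [-0.   0.7]
0 1 ('hi', 1) [0.1 0.3]
0 1 ('hi', -1) [ 0.4 -0.1]
0 -1 ('hi', 1) [0.1 0.4]
0 -1 ('hi', -1) [0.8 0.5]
1 origin [ 0.4285 -0.0602  0.0334] home centre [ 0.5004 -0.0523  0.0831]
-1 origin [ 0.4389 -0.1546  0.0334] home centre [ 0.5108 -0.1467  0.0831]
rack x ext
```

```bash
python3 -m handwheel '[[0.03,0.01,-0.02,0,-0.145],[0.03,0.01,-0.02,0,-0.145],[0.03,0.01,-0.02,0,-0.145],[0.03,0,0,0,-0.145],[0.03,0,0,0,-0.145]]' 
python3 -m handwheel '[[0.03,0,0,0,-0.145],[0.03,0,0,0,-0.145],[0.03,0,0,0,-0.145],[0.03,0,0,0,-0.145],[0.03,0,0,0,-0.145]]'
python3 - <<'E'
from h import *
plan(.5277,-.1448,.16,96.3)
E
```

```text
time: 7.1
tcp_pos: [0.4912, -0.1797, 0.3358]
tool_rot: [-178.1, 0.3, 46.7]
ft_force: [-0.3, -0.1, -3.1]
opening: 0.0439
time: 7.6
tcp_pos: [0.49, -0.1837, 0.3292]
tool_rot: [-178.0, -1.2, 89.6]
ft_force: [0.4, 0.3, -4.1]
opening: 0.0436
t 7.60 tcp [ 0.49   -0.1837  0.3292] rot [-178.04   -1.2    89.63] q6 -115.9 q1 -26.3 | shift [0.0356 0.0433 0.1686] yaw err(mod180) 6.67 twist rad -0.1165
F [ 0.35  0.28 -4.05] T [ 0.056 -0.284 -0.017] op 0.0436
```

```bash
python3 -m handwheel '[[0.03,0.018,0.021,0.02,-0.116],[0.03,0.018,0.021,0.03,0],[0.03,0,0,0.03,0],[0.03,0,0,0.03,0],[0.03,0,0,0.03,0]]'
python3 - <<'E'
from h import *
plan(.5277,-.1448,.13,96.3)
E
```

```text
time: 8.1
tcp_pos: [0.5283, -0.1477, 0.1844]
tool_rot: [-178.5, -1.2, 96.5]
ft_force: [0.3, 0.3, -4.2]
opening: 0.0436
t 8.10 tcp [ 0.5283 -0.1477  0.1844] rot [-178.48   -1.21   96.54] q6 -117.8 q1 -21.2 | shift [0.0018 0.0011 0.0545] yaw err(mod180) -0.24 twist rad 0.0042
F [ 0.31  0.31 -4.24] T [ 0.052 -0.302  0.009] op 0.0436
```

```bash
python3 -m handwheel '[[0.03,0.002,0.001,0.025,0],[0.03,0,0,0.02,0],[0.03,0,0,0,0]]'
python3 - <<'E'
from h import *
plan(.5277,-.1448,.125,96.3)
st=ctrl.get_state(); s=ctrl.snapshot("scene")
cv2.imwrite("pics/s5.png",cv2.resize(s["frame"][80:280,150:430,::-1],None,fx=2.8,fy=2.8,interpolation=cv2.INTER_CUBIC))
E
```

```text
time: 8.4
tcp_pos: [0.5223, -0.1454, 0.1281]
tool_rot: [-177.8, -1.5, 96.4]
ft_force: [-1.1, 0.3, -3.1]
opening: 0.0441
t 8.40 tcp [ 0.5223 -0.1454  0.1281] rot [-177.77   -1.53   96.37] q6 -117.7 q1 -21.2 | shift [-0.0001  0.0056  0.0029] yaw err(mod180) -0.07 twist rad 0.0013
F [-1.12  0.34 -3.08] T [ 0.137 -0.265  0.016] op 0.0441
```

View pics/s5.png

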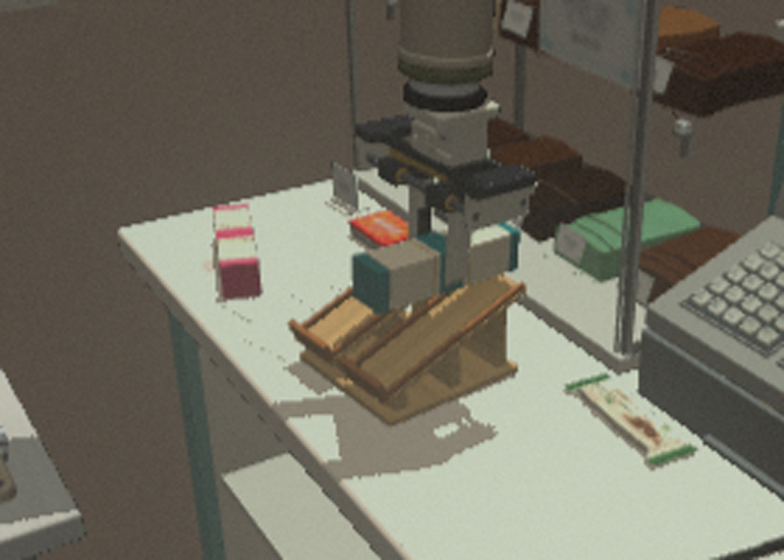

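```bash
python3 -m handwheel '[[0.03,0,0.003,0.010,0],[0.03,0,0.003,0.006,0],[0.03,0,0,0,0]]' 15
python3 - <<'E'
from h import *
plan(.5277,-.1448,.11,96.3)
st=ctrl.get_state(); s=ctrl.snapshot("scene")
cv2.imwrite("pics/s6.png",cv2.resize(s["frame"][80:280,150:430,::-1],None,fx=2.8,fy=2.8,interpolation=cv2.INTER_CUBIC))
E
```

```text
time: 8.75
tcp_pos: [0.5308, -0.1465, 0.1153]
tool_rot: [-178.1, -1.4, 96.3]
ft_force: [-0.4, 0.2, -3.1]
opening: 0.0444
t 8.75 tcp [ 0.5308 -0.1465  0.1153] rot [-178.1    -1.36   96.29] q6 -117.4 q1 -21.0 | shift [ 0.0019 -0.0027  0.0054] yaw err(mod180) 0.01 twist rad -0.0001
F [-0.37  0.17 -3.1 ] T [ 0.049 -0.236  0.024] op 0.0444
```

View pics/s6.png

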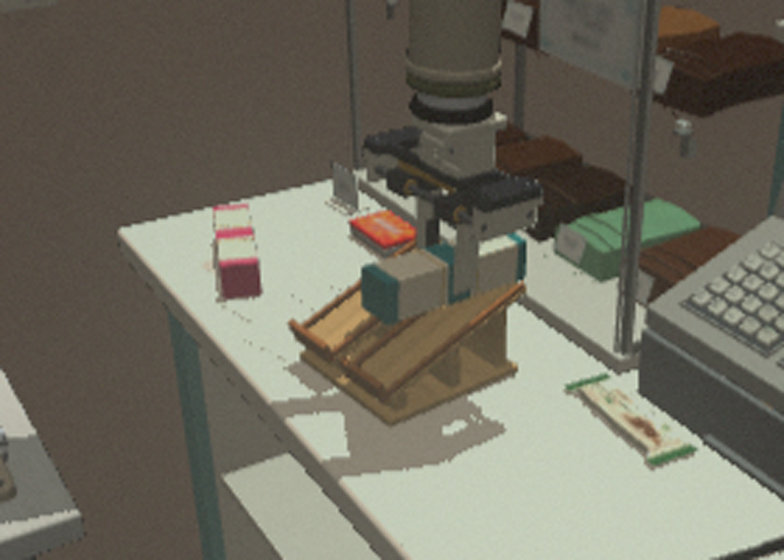

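```bash
python3 -m handwheel '[[0.03,0.002,0,0.004,0],[0.03,0,0,0.004,0],[0.03,0,0,0,0]]' 8
python3 - <<'E'
from h import *
plan(.5277,-.1448,.11,96.3)
st=ctrl.get_state(); s=ctrl.snapshot("scene")
cv2.imwrite("pics/s7.png",cv2.resize(s["frame"][120:260,220:400,::-1],None,fx=4,fy=4,interpolation=cv2.INTER_CUBIC))
E
```

```text
time: 9.1
tcp_pos: [0.5315, -0.1446, 0.109]
tool_rot: [-178.3, -1.3, 96.3]
ft_force: [-0.2, 0.4, -4.1]
opening: 0.0439
t 9.10 tcp [ 0.5315 -0.1446  0.109 ] rot [-178.27   -1.26   96.32] q6 -117.2 q1 -20.8 | shift [ 0.0002 -0.0039 -0.0009] yaw err(mod180) -0.02 twist rad 0.0003
F [-0.23  0.39 -4.11] T [ 0.066 -0.294  0.01 ] op 0.0439
```

View pics/s7.png

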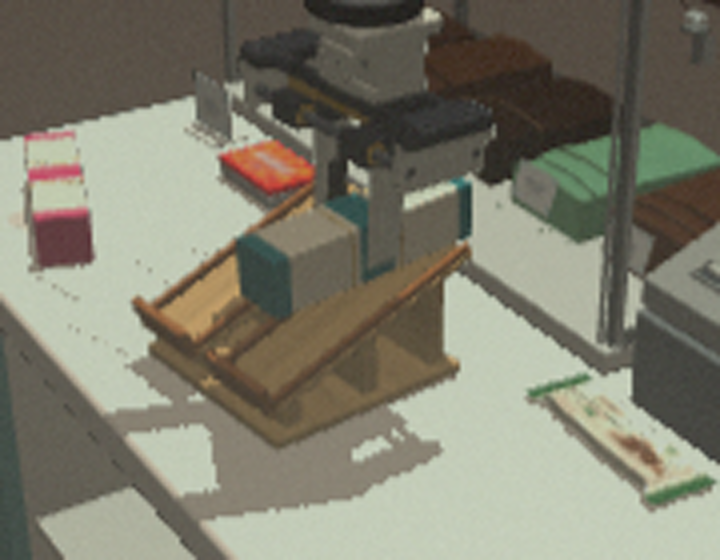

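```bash
python3 -m handwheel '[[0.03,0,0,0.003,0],[0.03,0,0,0.003,0],[0.03,0,0,0.003,0]]' 6
python3 - <<'E'
from h import *
plan(.5277,-.1448,.10,96.3)
st=ctrl.get_state(); s=ctrl.snapshot("scene")
cv2.imwrite("pics/s8.png",cv2.resize(s["frame"][120:260,220:400,::-1],None,fx=4,fy=4,interpolation=cv2.INTER_CUBIC))
E
```

```text
time: 9.45
tcp_pos: [0.5321, -0.1446, 0.1008]
tool_rot: [-178.4, -1.2, 96.3]
ft_force: [0.6, -0.2, 0.1]
opening: 0.0443
t 9.45 tcp [ 0.5321 -0.1446  0.1008] rot [-178.39   -1.21   96.33] q6 -117.2 q1 -20.8 | shift [ 0.0003 -0.0044  0.0009] yaw err(mod180) -0.03 twist rad 0.0005
F [ 0.56 -0.18  0.06] T [ 0.011 -0.192 -0.017] op 0.0443
```

View pics/s8.png

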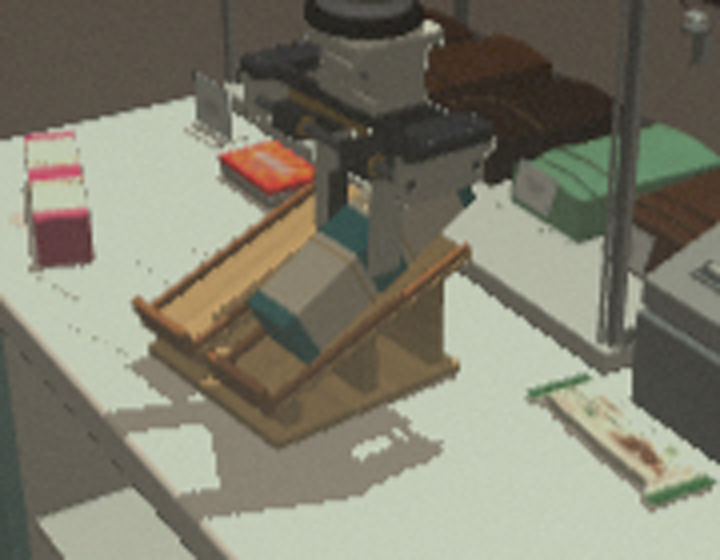

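```bash
python3 -m handwheel '[[0.03,0,-0.004,0.005,0],[0.03,0,-0.005,0.005,0],[0.03,0,-0.005,0.005,0]]' 6
python3 - <<'E'
from h import *
plan(.5078,-.147,.077,96.3)
st=ctrl.get_state(); s=ctrl.snapshot("scene")
cv2.imwrite("pics/s9.png",cv2.resize(s["frame"][120:260,220:400,::-1],None,fx=4,fy=4,interpolation=cv2.INTER_CUBIC))
E
```

```text
time: 9.8
tcp_pos: [0.5181, -0.1464, 0.0862]
tool_rot: [-178.5, -1.1, 96.4]
ft_force: [0.7, 0.7, -0.1]
opening: 0.0441
t 9.80 tcp [ 0.5181 -0.1464  0.0862] rot [-178.52   -1.14   96.35] q6 -117.9 q1 -21.5 | shift [ 0.0003 -0.0101  0.0094] yaw err(mod180) -0.05 twist rad 0.001
F [ 0.73  0.72 -0.15] T [ 0.038 -0.165 -0.041] op 0.0441
```

View pics/s9.png

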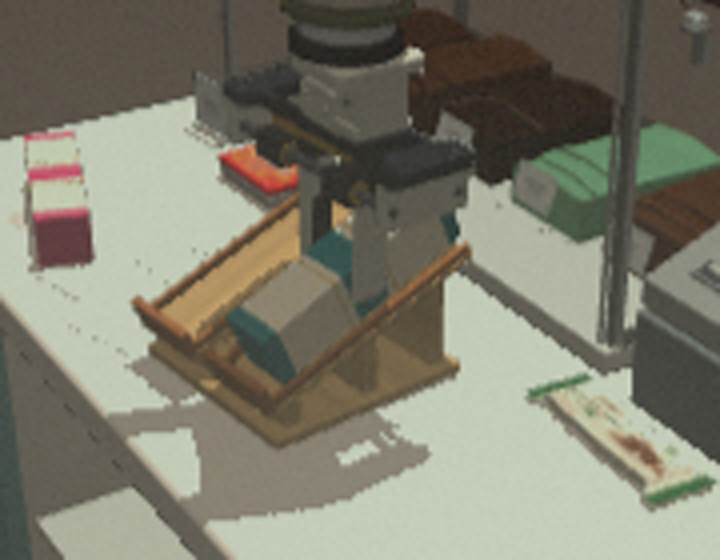

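```bash
python3 -m handwheel '[[0.03,0,-0.005,0.004,0],[0.03,0,-0.005,0.004,0],[0.03,0,-0.003,0.002,0]]' 6
python3 - <<'E'
from h import *
plan(.5078,-.147,.075,96.3)
st=ctrl.get_state(); s=ctrl.snapshot("scene")
cv2.imwrite("pics/s10.png",cv2.resize(s["frame"][120:260,220:400,::-1],None,fx=4,fy=4,interpolation=cv2.INTER_CUBIC))
E
```

```text
time: 10.15
tcp_pos: [0.5047, -0.1478, 0.0764]
tool_rot: [-178.7, -1.1, 96.3]
ft_force: [7.2, 3.7, 6.8]
opening: 0.0441
t 10.15 tcp [ 0.5047 -0.1478  0.0764] rot [-178.71   -1.11   96.34] q6 -118.6 q1 -22.2 | shift [0.0004 0.0032 0.0013] yaw err(mod180) -0.04 twist rad 0.0006
F [7.24 3.69 6.78] T [ 0.465 -1.264 -0.005] op 0.0441
```

View pics/s10.png

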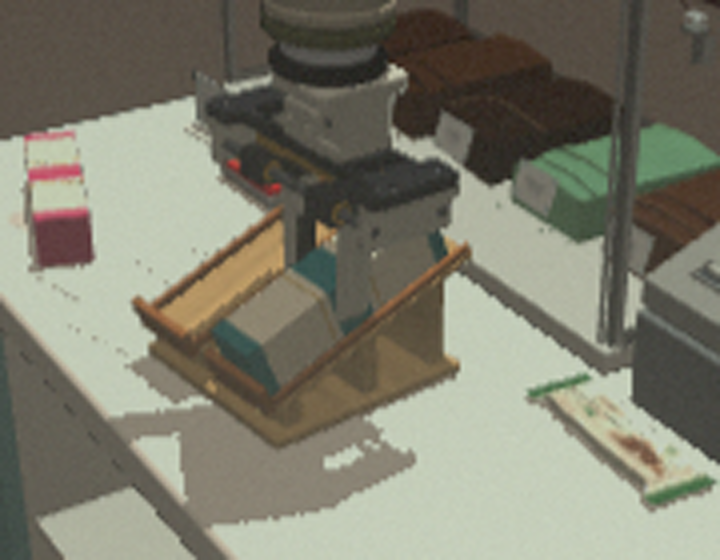

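```bash
python3 -m handwheel '[[0.048,0,0.001,-0.002,0],[0.054,0,0,0,0],[0.07,0,0,0,0],[0.07,0,0,0,0]]' 6
python3 - <<'E'
from h import *
plan(.5078,-.147,.075,96.3)
st=ctrl.get_state(); s=ctrl.snapshot("scene")
cv2.imwrite("pics/s11.png",cv2.resize(s["frame"][120:260,220:400,::-1],None,fx=4,fy=4,interpolation=cv2.INTER_CUBIC))
E
```

```text
time: 10.6
tcp_pos: [0.5044, -0.1479, 0.0781]
tool_rot: [-178.6, -1.1, 96.3]
ft_force: [-0.6, 0.5, -0.0]
opening: 0.0655
t 10.60 tcp [ 0.5044 -0.1479  0.0781] rot [-178.64   -1.11   96.32] q6 -118.6 q1 -22.2 | shift [0.0004 0.0035 0.003 ] yaw err(mod180) -0.02 twist rad 0.0004
F [-0.64  0.47 -0.03] T [ 0.079 -0.164  0.008] op 0.0655
```

View pics/s11.png

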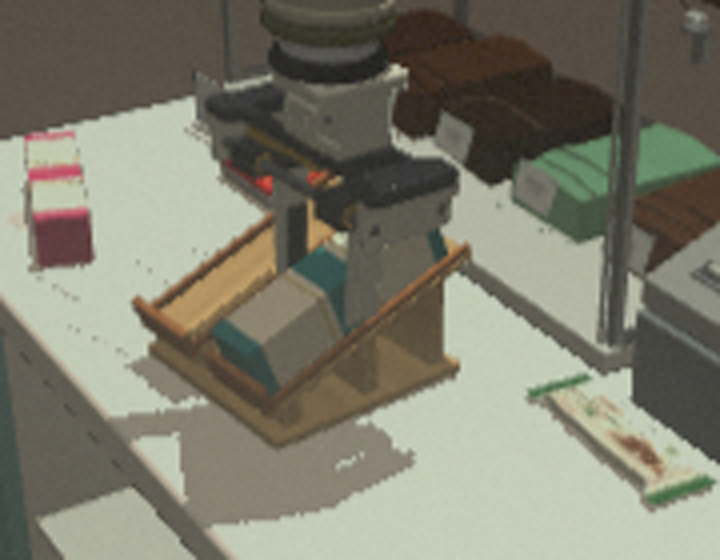

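```bash
python3 -m handwheel '[[0.07,0,0,-0.02,0],[0.07,0,0,-0.04,0],[0.09,0,0,-0.045,0],[0.09,0,0,-0.045,0],[0.09,0,0,-0.04,0]]'
python3 - <<'E'
from h import *
s=ctrl.snapshot("top")
hsv=cv2.cvtColor(s["frame"],cv2.COLOR_RGB2HSV)
m=((hsv[...,0]>155)&(hsv[...,1]>60)).astype(np.uint8); m[:215]=0;m[265:]=0;m[:,:165]=0;m[:,250:]=0
n,l,st,c=cv2.connectedComponentsWithStats(m)
for i in range(1,n):
    if st[i,4]>8: print(st[i],c[i],unproj(s,c[i],.04))
cv2.imwrite("pics/t12.png",cv2.resize(s["frame"][165:265,160:360,::-1],None,fx=4,fy=4,interpolation=cv2.INTER_CUBIC))
plan(.452,.215,.25,-18)
E
```

```text
time: 11.15
tcp_pos: [0.5039, -0.1491, 0.2639]
tool_rot: [-177.6, -1.6, 96.3]
ft_force: [0.1, 0.8, -0.2]
opening: 0.0879
[175 222   7  13  39] [178.30769231 228.        ] [0.48160467 0.29473846 0.04      ]
[197 229  12  16 117] [202.8974359  236.83760684] [0.45387602 0.22049046 0.04      ]
[225 238  10  15  86] [229.36046512 245.45348837] [0.42695394 0.14140312 0.04      ]
t 11.20 tcp [ 0.5065 -0.1502  0.2718] rot [-178.12   -1.37   96.31] q6 -118.6 q1 -22.3 | shift [ 0.3683 -0.0131  0.031 ] yaw err(mod180) 65.69 twist rad -1.1465
F [ 0.14 -0.74  5.28] T [ 0.037 -0.117  0.024] op 0.089
```

View pics/t12.png

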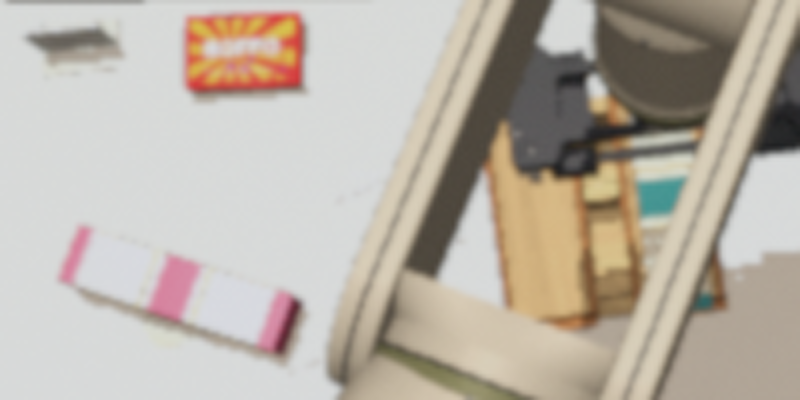

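```bash
python3 -m handwheel '[[0.093,0.04,-0.002,0,0],[0.093,0.046,-0.002,0,0],[0.093,0.046,-0.002,0,0],[0.093,0.046,-0.002,0,0],[0.093,0.046,-0.002,0,0]]' 
python3 -m handwheel '[[0.093,0.046,-0.001,0,0],[0.093,0.046,0,0,0],[0.093,0.03,0,0,0],[0.093,0,0,0,0.145],[0.093,0,0,0,0.145]]' 
python3 -m handwheel '[[0.093,0,0,0,0.145],[0.093,0,0,0,0.145],[0.093,0,0,0,0.145],[0.093,0,0,0,0.145],[0.093,0,0,0,0.145]]' 
python3 -m handwheel '[[0.093,0,0,0,0.145],[0.093,0,0,0,0.145],[0.093,0,0,0,0.145],[0.093,0,0,0,0.145],[0.093,0,0,0,0.145]]'
python3 - <<'E'
from h import *
plan(.454,.219,.25,-19.6)
E
```

```text
time: 11.7
tcp_pos: [0.4738, 0.0719, 0.28]
tool_rot: [-178.5, -1.1, 95.7]
ft_force: [1.0, 0.3, 0.3]
opening: 0.0928
time: 12.2
tcp_pos: [0.4568, 0.204, 0.2808]
tool_rot: [-178.2, -0.7, 79.2]
ft_force: [1.5, -0.6, 0.8]
opening: 0.0929
time: 12.7
tcp_pos: [0.4556, 0.205, 0.2782]
tool_rot: [-178.2, 1.0, 36.2]
ft_force: [0.5, -0.1, 0.8]
opening: 0.0927
time: 13.2
tcp_pos: [0.4549, 0.2047, 0.2755]
tool_rot: [-179.4, 2.1, -6.8]
ft_force: [-0.1, -0.1, 0.3]
opening: 0.0929
t 13.20 tcp [0.4549 0.2047 0.2755] rot [-179.4     2.12   -6.8 ] q6 24.2 q1 17.3 | shift [-0.0017 -0.0138  0.0257] yaw err(mod180) -12.8 twist rad 0.2234
F [-0.09 -0.1   0.26] T [-0.053 -0.057 -0.047] op 0.0929
```

```bash
python3 -m handwheel '[[0.093,-0.002,-0.014,0.01,0.11],[0.093,0,0,0.01,0.11],[0.093,0,0,0,0]]'
cat > meas.py <<'E'
from h import *
import sys
st=ctrl.get_state(); s=ctrl.snapshot("wrist"); V=wview(s,st)
cv2.imwrite("pics/%s.png"%sys.argv[1],s["frame"][:,:,::-1])
hsv=cv2.cvtColor(s["frame"],cv2.COLOR_RGB2HSV)
m=((hsv[...,0]>155)&(hsv[...,1]>60)).astype(np.uint8)
n,l,q,c=cv2.connectedComponentsWithStats(m)
for i in range(1,n):
    if q[i,4]>60:
        print(q[i],np.round(c[i],1),np.round(unproj(s,c[i],.044,V),4))
plan(.454,.219,.25,-19.6)
E
python3 meas.py w13
```

```text
time: 13.5
tcp_pos: [0.4539, 0.2192, 0.2542]
tool_rot: [-179.9, 2.2, -20.2]
ft_force: [0.7, -0.1, 0.1]
opening: 0.093
[305 104  35  11 342] [321.9 109.4] [0.4777 0.2917 0.044 ]
[307 162  34  20 629] [323.1 171. ] [0.4525 0.2179 0.044 ]
[309 224  32   8 238] [324.3 227.4] [0.427  0.1425 0.044 ]
t 13.55 tcp [0.4541 0.2193 0.255 ] rot [-179.9     2.2   -19.98] q6 38.9 q1 18.9 | shift [0.0002 0.0003 0.005 ] yaw err(mod180) 0.38 twist rad -0.0066
F [-0.1   0.16  0.11] T [-0.057 -0.079 -0.066] op 0.0929
```

View pics/w13.png

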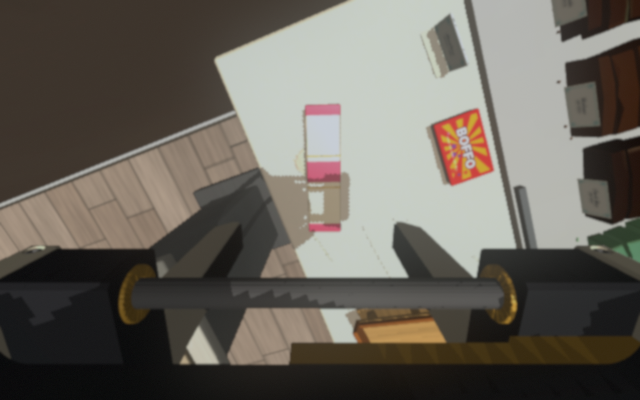

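```bash
python3 -m handwheel '[[0.093,0,0,0.045,-0.02],[0.093,0,0,0.045,0],[0.093,0,0,0.045,0],[0.093,0,0,0.035,0],[0.093,0,0,0.01,0]]'
python3 - <<'E'
from h import *
plan(.453,.218,.018,-18.8)
E
```

```text
time: 14.05
tcp_pos: [0.4527, 0.223, 0.0761]
tool_rot: [-179.4, 1.6, -17.7]
ft_force: [-0.6, -0.1, -0.1]
opening: 0.0929
t 14.05 tcp [0.4527 0.223  0.0761] rot [-179.41    1.63  -17.73] q6 36.6 q1 19.3 | shift [0.0035 0.0053 0.0579] yaw err(mod180) -1.07 twist rad 0.0186
F [-0.59 -0.12 -0.09] T [-0.104 -0.074  0.034] op 0.0929
```

```bash
python3 -m handwheel '[[0.093,0.002,0.005,0.02,0.018],[0.093,0,0,0.02,0],[0.093,0,0,0.009,0],[0.093,0,0,0,0]]'
python3 - <<'E'
from h import *
plan(.453,.218,.018,-18.8)
E
```

```text
time: 14.45
tcp_pos: [0.4542, 0.2188, 0.0289]
tool_rot: [-179.3, 1.5, -18.3]
ft_force: [0.2, -0.3, 0.4]
opening: 0.0933
t 14.45 tcp [0.4542 0.2188 0.0289] rot [-179.35    1.52  -18.33] q6 36.5 q1 18.8 | shift [-0.0006  0.0013  0.0109] yaw err(mod180) -0.47 twist rad 0.0083
F [ 0.24 -0.29  0.4 ] T [-0.085 -0.062  0.035] op 0.0933
```

```bash
python3 -m handwheel '[[0.093,-0.0005,0.001,0.012,0.008],[0.03,0,0,0.001,0],[0.03,0,0,0.001,0],[0.03,0,0,0.001,0],[0.03,0,0,0.001,0]]' 40
python3 - <<'E'
from h import *
plan(.453,.218,.018,-18.8)
E
```

```text
time: 14.95
tcp_pos: [0.457, 0.2197, 0.0167]
tool_rot: [-179.1, 1.2, -18.7]
ft_force: [-1.0, -0.8, 0.1]
opening: 0.0653
t 14.95 tcp [0.457  0.2197 0.0167] rot [-179.1     1.19  -18.71] q6 36.8 q1 18.8 | shift [-0.0032  0.0028 -0.0012] yaw err(mod180) -0.09 twist rad 0.0016
F [-1.   -0.83  0.13] T [ 0.004 -0.065 -0.042] op 0.0653
```

```bash
python3 -m handwheel '[[0.03,-0.003,0.003,0,0],[0.03,0,0,0.0005,0],[0.03,0,0,0,0],[0.03,0,0,0,0]]' 40
python3 - <<'E'
from h import *
plan(.453,.218,.018,-18.8)
E
```

```text
time: 15.35
tcp_pos: [0.4532, 0.2178, 0.0167]
tool_rot: [-179.1, 1.1, -18.7]
ft_force: [0.2, 0.6, -0.9]
opening: 0.0436
t 15.35 tcp [0.4532 0.2178 0.0167] rot [-179.06    1.14  -18.69] q6 36.8 q1 18.7 | shift [-0.0003 -0.0002 -0.0013] yaw err(mod180) -0.11 twist rad 0.0018
F [ 0.2   0.61 -0.87] T [-0.001 -0.229 -0.027] op 0.0436
```

Gripped. Lift.

```bash
python3 -m handwheel '[[0.03,0,0,-0.01,0],[0.03,0,0,-0.03,0],[0.03,0,0,-0.04,0],[0.03,0,0,-0.045,0],[0.03,0,0,-0.045,0]]' 40
python3 -m handwheel '[[0.03,0,0,-0.03,0],[0.03,0,0,0,0],[0.03,0,0,0,0]]'
python3 - <<'E'
from h import *
T=[]
for i in range(6):
    s=ctrl.snapshot("wrist"); st=ctrl.get_state(); T.append(np.r_[st["ft_force"],st["ft_torque"]])
T=np.mean(T,0)
print(np.round(T,3)); d=T[3:]-[-.02,-.08,0]; print("in carton axis dir (70.9deg): offset est", (d[0]*np.sin(np.radians(71.2))-d[1]*np.cos(np.radians(71.2))))
plan(.4854+.0,-.0,.23,-18.8)
cv2.imwrite("pics/w14.png",s["frame"][:,:,::-1])
E
```

```text
time: 15.85
tcp_pos: [0.4471, 0.2109, 0.1827]
tool_rot: [-179.9, 2.2, -18.7]
ft_force: [0.4, 1.4, -3.6]
opening: 0.0437
time: 16.15
tcp_pos: [0.4508, 0.2111, 0.2219]
tool_rot: [-179.6, 1.7, -18.7]
ft_force: [0.2, 0.7, -4.7]
opening: 0.0439
[-0.186 -0.117 -4.045 -0.193 -0.04  -0.012]
in carton axis dir (70.9deg): offset est -0.17618909454933349
t 16.45 tcp [0.45   0.2109 0.2202] rot [-179.67    1.85  -18.69] q6 36.8 q1 18.1 | shift [ 0.1008  0.1884 -0.0142] yaw err(mod180) -0.11 twist rad 0.0018
F [ 0.33 -0.23 -5.09] T [-0.199 -0.033  0.02 ] op 0.0436
```

View pics/w14.png

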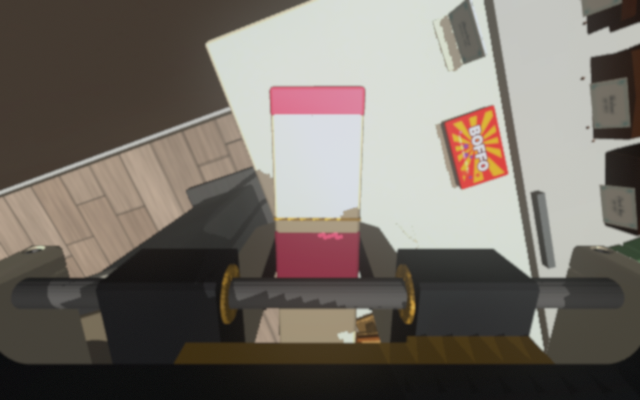

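```bash
python3 -m handwheel '[[0.03,0,0,-0.02,-0.145],[0.03,0,0,-0.02,-0.145],[0.03,0,0,0,-0.145],[0.03,0,0,0,-0.145],[0.03,0,0,0,-0.145]]' 
python3 -m handwheel '[[0.03,0,0,0,-0.145],[0.03,0,0,0,-0.145],[0.03,0,0,0,-0.145],[0.03,0,0,0,-0.145],[0.03,0,0,0,-0.145]]' 
python3 -m handwheel '[[0.03,0,0,0,-0.145],[0.03,0,0,0,-0.145],[0.03,0,0,0,-0.14],[0.03,0,0,0,0]]'
python3 - <<'E'
from h import *
plan(.519,-.05,.23,96.3)
E
```

```text
time: 16.95
tcp_pos: [0.4486, 0.2095, 0.2551]
tool_rot: [-178.4, 1.8, 24.1]
ft_force: [-0.6, -0.1, -4.1]
opening: 0.044
time: 17.45
tcp_pos: [0.4465, 0.2089, 0.2493]
tool_rot: [-177.3, 0.6, 67.1]
ft_force: [-0.2, 0.9, -4.0]
opening: 0.0439
time: 17.85
tcp_pos: [0.4449, 0.2085, 0.2446]
tool_rot: [-176.9, -0.6, 92.8]
ft_force: [-0.7, 0.2, -3.5]
opening: 0.0436
t 17.85 tcp [0.4449 0.2085 0.2446] rot [-176.92   -0.58   92.75] q6 -74.7 q1 18.1 | shift [-0.2619  0.0621  0.0086] yaw err(mod180) 3.55 twist rad -0.0619
F [-0.73  0.21 -3.53] T [ 0.098 -0.305  0.024] op 0.0436
```

```bash
python3 -m handwheel '[[0.03,-0.04,0.01,0,-0.03],[0.03,-0.045,0.01,0,-0.03],[0.03,-0.045,0.01,0,0],[0.03,-0.045,0.01,0,0],[0.03,-0.04,0.01,0,0]]'
python3 - <<'E'
from h import *
plan(.519,-.05,.18,96.3)
E
```

```text
time: 18.35
tcp_pos: [0.5127, -0.0022, 0.2355]
tool_rot: [-176.7, -0.9, 95.6]
ft_force: [1.1, 0.9, -3.6]
opening: 0.0435
t 18.35 tcp [ 0.5127 -0.0022  0.2355] rot [-176.75   -0.89   95.6 ] q6 -101.8 q1 -6.1 | shift [-0.049   0.0047  0.0545] yaw err(mod180) 0.7 twist rad -0.0123
F [ 1.07  0.87 -3.59] T [ 0.13  -0.425  0.013] op 0.0435
```

```bash
python3 -m handwheel '[[0.03,-0.025,0.004,0,-0.012],[0.03,-0.017,0,0.02,0],[0.03,0,0,0.03,0],[0.03,0,0,0.01,0],[0.03,0,0,0,0]]'
python3 - <<'E'
from h import *
plan(.519,-.05,.13,96.3)
E
```

```text
time: 18.85
tcp_pos: [0.518, -0.0513, 0.1704]
tool_rot: [-176.6, -0.8, 94.6]
ft_force: [-0.3, 0.2, -3.5]
opening: 0.0438
t 18.85 tcp [ 0.518  -0.0513  0.1704] rot [-176.62   -0.84   94.59] q6 -105.8 q1 -11.2 | shift [0.0006 0.0035 0.0403] yaw err(mod180) 1.71 twist rad -0.0299
F [-0.29  0.2  -3.53] T [-0.012 -0.292 -0.019] op 0.0438
```

```bash
python3 -m handwheel '[[0.03,0.001,0.003,0.02,-0.03],[0.03,0,0.001,0.015,0],[0.03,0,0.001,0.005,0]]'
python3 - <<'E'
from h import *
plan(.519,-.05,.115,96.3)
st=ctrl.get_state(); s=ctrl.snapshot("scene")
cv2.imwrite("pics/s20.png",cv2.resize(s["frame"][120:260,220:400,::-1],None,fx=4,fy=4,interpolation=cv2.INTER_CUBIC))
E
```

```text
time: 19.15
tcp_pos: [0.5223, -0.0482, 0.1322]
tool_rot: [-176.9, -0.9, 96.1]
ft_force: [0.2, -0.2, -5.5]
opening: 0.0441
t 19.15 tcp [ 0.5223 -0.0482  0.1322] rot [-176.86   -0.88   96.14] q6 -107.0 q1 -10.8 | shift [-0.0017 -0.0026  0.0174] yaw err(mod180) 0.16 twist rad -0.0027
F [ 0.22 -0.24 -5.52] T [ 0.099 -0.317 -0.014] op 0.0441
```

View pics/s20.png

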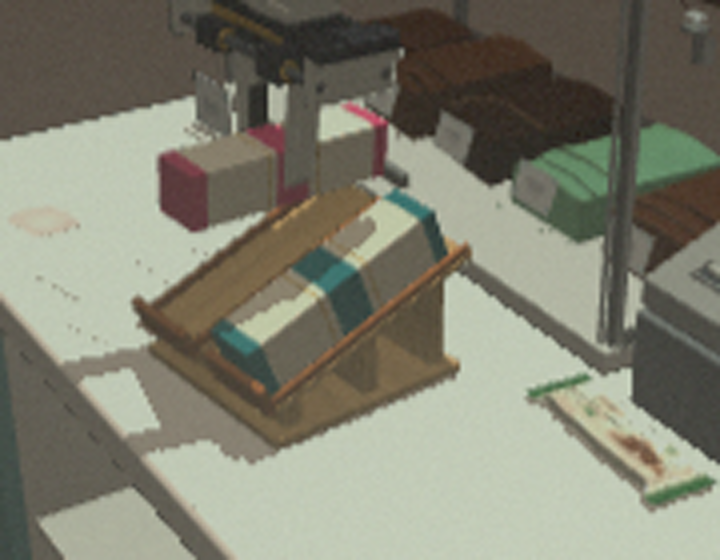

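```bash
python3 -m handwheel '[[0.03,-0.001,-0.001,0.008,0],[0.03,0,0,0.006,0],[0.03,0,0,0.003,0],[0.03,0,0,0.002,0]]' 8
python3 - <<'E'
from h import *
plan(.519,-.05,.105,96.3)
st=ctrl.get_state(); s=ctrl.snapshot("scene")
cv2.imwrite("pics/s21.png",cv2.resize(s["frame"][120:260,220:400,::-1],None,fx=4,fy=4,interpolation=cv2.INTER_CUBIC))
E
```

```text
time: 19.6
tcp_pos: [0.5229, -0.0491, 0.1157]
tool_rot: [-177.2, -0.8, 96.1]
ft_force: [0.8, 0.0, 1.4]
opening: 0.0439
t 19.60 tcp [ 0.5229 -0.0491  0.1157] rot [-177.18   -0.79   96.11] q6 -107.0 q1 -10.9 | shift [-0.0006 -0.0034  0.0109] yaw err(mod180) 0.19 twist rad -0.0033
F [0.79 0.01 1.45] T [ 0.133 -0.223  0.   ] op 0.0439
```

View pics/s21.png

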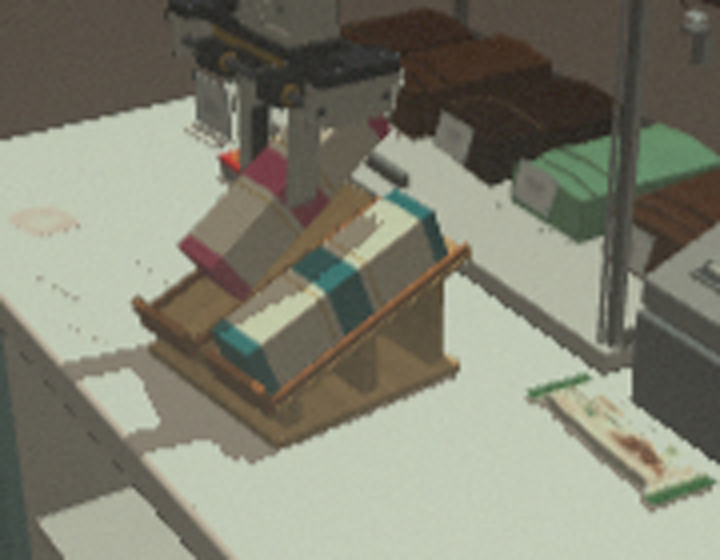

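```bash
python3 -m handwheel '[[0.03,0,-0.003,0.006,0],[0.03,0,-0.004,0.006,0],[0.03,0,-0.004,0.006,0]]' 5
python3 - <<'E'
from h import *
plan(.4958,-.0528,.08,96.3)
st=ctrl.get_state(); s=ctrl.snapshot("scene")
cv2.imwrite("pics/s22.png",cv2.resize(s["frame"][120:260,220:400,::-1],None,fx=4,fy=4,interpolation=cv2.INTER_CUBIC))
E
```

```text
time: 19.95
tcp_pos: [0.5122, -0.0506, 0.099]
tool_rot: [-177.4, -0.7, 96.1]
ft_force: [0.7, 0.8, -1.0]
opening: 0.044
t 19.95 tcp [ 0.5122 -0.0506  0.099 ] rot [-177.4    -0.71   96.12] q6 -107.4 q1 -11.3 | shift [-0.0007 -0.0156  0.0197] yaw err(mod180) 0.18 twist rad -0.0032
F [ 0.73  0.83 -1.  ] T [ 0.052 -0.214 -0.01 ] op 0.044
```

View pics/s22.png

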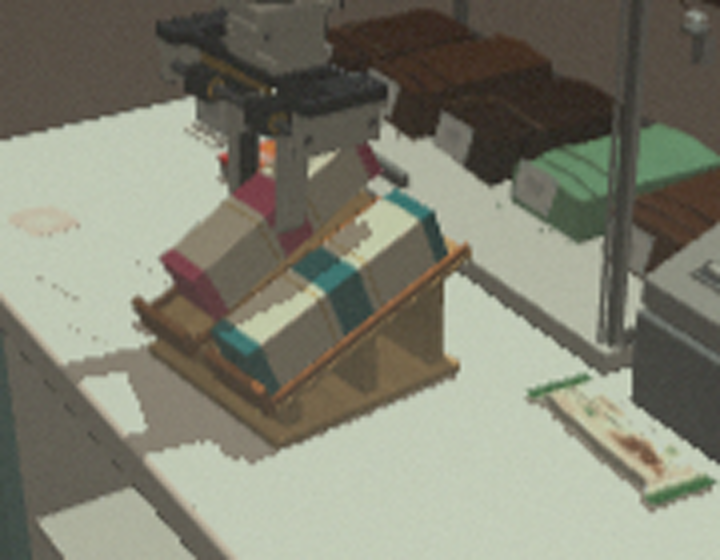

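```bash
python3 -m handwheel '[[0.03,-0.001,-0.004,0.005,0],[0.03,0,-0.004,0.006,0],[0.03,0,-0.005,0.005,0],[0.03,0,-0.004,0.003,0]]' 5
python3 - <<'E'
from h import *
plan(.4958,-.0528,.078,96.3)
st=ctrl.get_state(); s=ctrl.snapshot("scene")
cv2.imwrite("pics/s23.png",cv2.resize(s["frame"][120:260,220:400,::-1],None,fx=4,fy=4,interpolation=cv2.INTER_CUBIC))
E
```

```text
time: 20.4
tcp_pos: [0.4935, -0.0536, 0.0794]
tool_rot: [-177.5, -0.7, 96.1]
ft_force: [2.6, 0.9, 7.3]
opening: 0.0439
t 20.40 tcp [ 0.4935 -0.0536  0.0794] rot [-177.5    -0.69   96.1 ] q6 -108.1 q1 -12.0 | shift [0.0006 0.0025 0.0013] yaw err(mod180) 0.2 twist rad -0.0034
F [2.57 0.9  7.27] T [ 0.107 -0.451 -0.041] op 0.0439
```

View pics/s23.png

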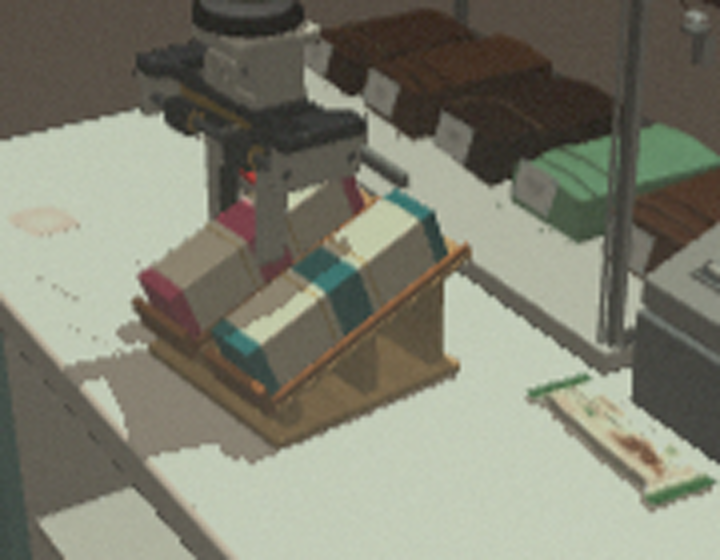

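```bash
python3 -m handwheel '[[0.047,0,0,-0.001,0],[0.053,0,0,0,0],[0.068,0,0,0,0],[0.068,0,0,0,0]]' 5
python3 - <<'E'
from h import *
plan(.4958,-.0528,.078,96.3)
st=ctrl.get_state(); s=ctrl.snapshot("scene")
cv2.imwrite("pics/s24.png",cv2.resize(s["frame"][120:260,220:400,::-1],None,fx=4,fy=4,interpolation=cv2.INTER_CUBIC))
E
```

```text
time: 20.85
tcp_pos: [0.4917, -0.0538, 0.0794]
tool_rot: [-177.4, -0.7, 96.1]
ft_force: [-0.7, -0.4, 0.0]
opening: 0.0642
t 20.85 tcp [ 0.4917 -0.0538  0.0794] rot [-177.39   -0.71   96.09] q6 -108.1 q1 -12.1 | shift [0.0006 0.0042 0.0012] yaw err(mod180) 0.21 twist rad -0.0037
F [-0.65 -0.44  0.04] T [ 0.071 -0.181  0.017] op 0.0642
```

View pics/s24.png

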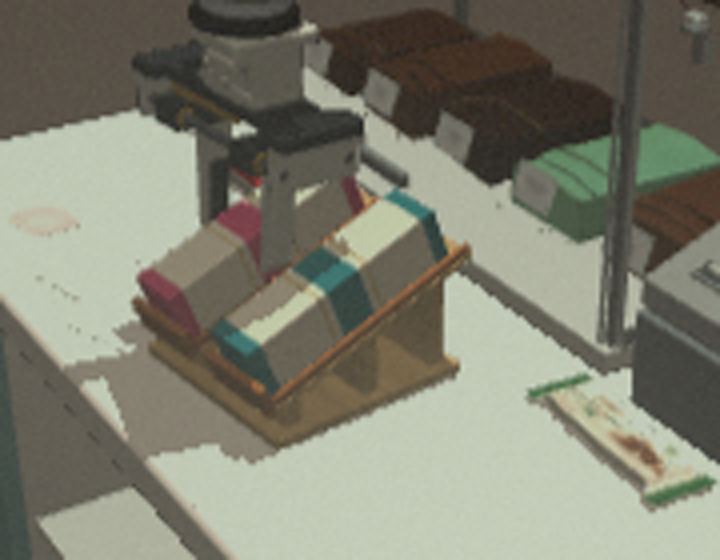

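```bash
python3 -m handwheel '[[0.068,0,0,-0.02,0],[0.068,0,0,-0.03,0],[0.068,0,0,-0.045,0],[0.068,0,0,-0.045,0],[0.068,0,0,-0.03,0]]'
python3 -m handwheel '[[0.068,0.04,0,0,0],[0.068,0.045,0,0,0],[0.068,0.045,0,0,0],[0.068,0.045,0,0,0],[0.068,0.045,0,0,0]]'
python3 -m handwheel '[[0.068,0.045,-0.01,0,0],[0.068,0.045,-0.01,0,0],[0.068,0.045,-0.01,0,0],[0.068,0,0,0,0]]'
cat > chk.py <<'E'
from fit import *
import sys
p=np.load("rack.npy"); n=sys.argv[1]
for cam in ("top","scene"):
    s=ctrl.snapshot(cam); im=cv2.resize(s["frame"],None,fx=4,fy=4,interpolation=cv2.INTER_CUBIC)[:,:,::-1].copy()
    al=[]
    for lane in (1,-1):
        Rm,O=frames(p,lane)
        c=np.array([[x,y,z] for x in (0,.17) for y in (-.022,.022) for z in (0,.044)])
        uv=(proj(s,O+c@Rm.T)+.5)*4-.5; al.append(uv)
        for i in range(8):
            for j in range(i):
                if (abs(c[i]-c[j])>1e-6).sum()==1: cv2.line(im,tuple(map(int,uv[i])),tuple(map(int,uv[j])),(255,0,0),1)
    al=np.vstack(al); x0,y0=(al.min(0)-60).astype(int).clip(0); x1,y1=(al.max(0)+60).astype(int)
    cr=im[y0:y1,x0:x1]; k=min(1,790/cr.shape[1],590/cr.shape[0])
    cv2.imwrite(f"pics/{n}_{cam}.png",cv2.resize(cr,None,fx=k,fy=k))
plan(0,0,0)
E
python3 chk.py f1
```

```text
time: 21.4
tcp_pos: [0.495, -0.054, 0.2469]
tool_rot: [-176.5, -1.0, 96.1]
ft_force: [0.6, -0.9, 0.8]
opening: 0.068
time: 21.9
tcp_pos: [0.476, 0.1659, 0.2579]
tool_rot: [-177.2, -0.8, 95.5]
ft_force: [1.5, -0.2, 0.8]
opening: 0.0683
time: 22.3
tcp_pos: [0.4292, 0.3073, 0.2607]
tool_rot: [-177.2, -0.8, 95.8]
ft_force: [0.3, -0.3, -0.4]
opening: 0.0681
t 22.40 tcp [0.4309 0.3035 0.2605] rot [-177.2    -0.72   95.61] q6 -67.2 q1 28.3 | shift [-0.2631 -0.4454  0.2793] F [ 0.48 -0.23 -0.4 ] T [ 0.043 -0.152 -0.027] op 0.0676
```

View pics/f1_top.png

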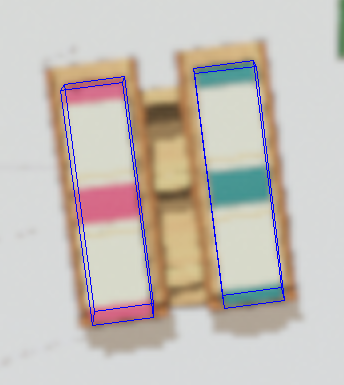

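View pics/f1_scene.png

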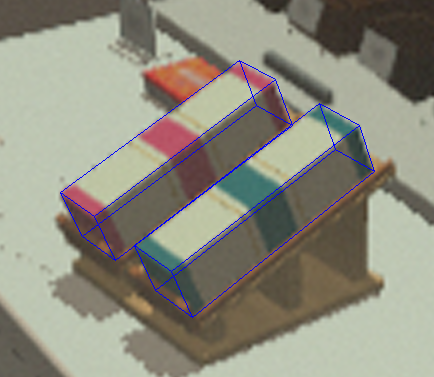

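Run:
```python
from h import *
s=ctrl.snapshot("top")
for n,z in dict(tin=.022,lollipop=.012,bar=.014,pen=.009).items():
    r=ctrl.regions_of(s,n)
    if r: print(n,round(r[0]["conf"],2),np.round(r[0]["point"],1))
print(ctrl.sign_off())
```

```text
tin 0.79 [224.8 177.9]
lollipop 0.62 [474.6 229.3]
bar 0.87 [373.3 175.3]
pen 0.68 [318.5 202.8]
the job is handed in; nothing more can be done
None
```

I laid both cartons in the rack, each with its heavy end down against the lip, and handed the job in at about 22.7 s of the 58 s allowed. `sign_off` reports no verdict.

- **Which end is heavy:** I lifted each carton at its middle with a firm 40 N grip and read the wrist moment. In both it was the +y end: about 0.11 N m for teal and 0.18 N m for pink. The pink reading is slightly above the stated 0.09 to 0.17 range. When I eased the grip over the rack, that end drooped in both, which agreed.
- **Placing:** I turned each heavy end towards the robot, let it droop onto the floor of the lane, slid it down to the lip and opened the fingers. Teal is in the right lane and pink in the left.
- **Last check of the cartons:** I drew the "home" carton outlines from my fitted rack position over the top and scene views. They matched both cartons by eye to within about 1–2 mm. The gripper was clear of everything, with no significant force on it.
- **Last check of the other goods:** The tin, lollipop and bar showed within about 2 pixels (up to about 6 mm) of where they started. The final pen detection was wrong because it pointed at the rack, so I did not recheck the pen. The arm never worked near it.

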